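# Wedge the hinged work plate level

## Robot

A 6-joint arm with a two-finger parallel gripper is mounted at the origin on a cart in front of the work surface, level with it; the furniture and walls round the work are solid. World frame = base frame: x ahead of the robot, y to its left, z up, the work surface at z = 0. Lengths are in m, angles in rad, forces in N, time in s.
With the tool pointing down it reaches from about 0.25 to 0.775 m from the base axis. Payload 8.9 kg.
Tool frame: the origin (TCP) lies at the very end of the fingers, on their centre line; the grasp point (between the pads) lies 19 mm behind it; z points along the fingers, y is the line along which they close (so a half turn about z gives the same grasp; the last joint's range is limited). The gripper opens to 85 mm and grips with 20 to 120 N. Pads are 22 mm wide; open, the fingers measure 114 mm over their backs; the gripper's body (76 mm by 85 mm) begins 54 mm behind the grasp point. The pads swing forward as they close: fully open they stand 13 mm farther back than shut.
Start: joints at [1.201, 0.291, -0.153, 1.127, 0, 1.431], TCP at [0.12, 0.511, 0.231] pointing down, gripper open.
Joint ranges: [-2.52, 2.52], [-0.91, 1.74], [-1.3, 1.37], [-1.96, 2.02], [-1.52, 1.47], [-3.14, 3.14]. Speed limits (rad/s): [2.22, 2.22, 2.79, 3.14, 3.14, 3.14].

## Interface

Orientations are given as a unit quaternion [x, y, z, w].
In Python, from plant import ctrl gives the robot as it stands. The module is installed in compiled form; this text tells all that it offers.
- The arm moves only by the shell command python3 -m creep 'ROWS' [FORCE]. ROWS is JSON, a list of rows, each an object with "linear": the shift along the tool's x, y, z in cm, a list of three; "turn": the turn about the tool's z in rad; "hand": the closure, from 0 (fully open) to 1 (shut). A call has exactly 8 rows; each row shifts and turns the commanded pose from where the row before left it, along the tool's axes as they then stand; what a row does not reach is not made up. A row lasts 1/12 s, in which the tool goes at most 41.7 mm and 7.16 degrees, less where a joint would pass 70% of its speed; a pose out of reach is approached as far as the arm can. A call with a gripper value outside its range is refused whole. The fingers move at their own pace and stop on an object; FORCE is the grip in N (left out, the last holds). Time passes only in rows, so rows that do not move let the fingers close, or fill a call up. It gives the time, the measured TCP pose, the force, the opening and the grip force at its end, in the units of the state.
- ctrl.sense(): the state, without advancing time (a new reading comes with each control period).
- ctrl.get_image(name): name is "scene" or "top" or "wrist"; returns a dict with "img" (384x512x3 uint8, blue, green, red), "fx", "fy", "cx", "cy" (pixels), "R" (3x3) and "t" (3): a world point X has camera coordinates R X + t; the wrist camera has in their place "T_tool_cam" (4x4, takes a point from camera to tool coordinates, whose origin is the TCP and whose axes are the flange's). Camera axes: x right, y down, z forward; pixel columns grow to the right and rows downward; lengths in m; the calibration is good to about 2 mm. A picture is of the moment at which its call begins: read the wrist's pose just before it. There is no depth.
- ctrl.job_done(): hands the job in; it is judged then, once.
The state is a dict: "time": time; "qpos": joint angles; "joint_velocities": joint speeds; "effort": joint torques, N m; "tool_pos": TCP position; "eef_rot": TCP orientation; "ft_force": force on the tool from outside, world axes, zero at the start; "ft_torque": the same for the moment, N m; "gripper_width": finger opening in m; "grip_force": force on a finger pad.
Only numpy, scipy, OpenCV 4.12 (cv2) and the standard library are available. Lean on these libraries where they do the work, as an engineer would, in place of code of your own. Each camera call takes 0.05 s, during which the arm holds its last target. There are 200 camera calls.

## Task

The hinged plate that carries the board vise sags at its free edge. Of the three grey wedges on the desk take the middle-sized one, the one whose flat top is just as high as the level plate's underside, and push it thin end first, square on, under about the middle of the free edge until the edge rests on the wedge's flat top and the plate sits level; then let go, leaving the wedge there.

Things in the scene. Friction and masses are not known exactly. Their poses are not given: they have to be found in the camera images.
- wedge_mid_centre (a point): grey plastic wedge with black tread strips, 140 mm long, 34 mm wide, 80 g, flat on the desk: front half slopes up from a 4 mm tip, rear half has a flat top 30 mm high (two others alike are 18 and 42 high). The point is its middle, 70 from either end, 15 above the desk, below the line where slope and flat top meet. x axis to the thin tip, y across, z up. Grasp across the width, e.g. 50 mm behind the point
- plate_edge (a point): middle of the lower rim of the work plate's free edge, 12 mm above the desk at the start, 30 mm when level. x axis: square to the edge, into the gap under the plate towards the hinge; y along the edge; z up. Rubber feet stand under the edge 88 mm either side of it; between them the gap is free for 125 mm inwards
- work_plate (a joint): tilt, rad, of the hinged aluminium plate (150 mm from hinge to free edge, 200 wide, 6 thick; the board vise on it begins 50 mm in from the edge and stands 30 high): 0 level, negative with the free edge sagging (-0.12 at the start, on its stop), positive with it too high. The hinge is free; the edge presses down with about 2 N and falls back unless propped

How it is judged:
By the outcome, as a careful person would: the job done as asked, in the order asked, and still so for the second after the job is handed in, with the robot touching nothing.
It also fails if it takes over 45 s, if anything falls off the work surface, if the arm or the gripper's body presses on something with over 40 N, if the wrist force passes 120 N, or if a joint passes its speed limit or range.

## Working session

There is one attempt and no reset: what is moved stays moved. The work goes in short steps, Python scripts to look and compute and a shell command to move; the robot and the scene stay as the last step left them, time stands still between calls to the robot, and variables do not carry over. Pictures are saved under pics/ and viewed, at most 10 in all, crops included, and the job is handed in when it is done.

```bash
mkdir -p pics; python3 - <<'E'
from plant import ctrl
import cv2
s=ctrl.sense();print(s['time'],s['tool_pos'],s['eef_rot'],s['gripper_width'])
for n in('scene','top'):
    d=ctrl.get_image(n);cv2.imwrite(f'pics/{n}0.png',d['img']);print(n,d['fx'],d['cx'],d['cy'],d['R'],d['t'])
E
```

```text
0.0 [0.11994311 0.51067707 0.23075268] [ 1.15144243e-01  9.93348578e-01 -6.17071375e-04 -1.55805549e-04] 0.08509736630366008
scene 388.46843181075957 252.60879016675258 192.10635623663572 [[-0.50438395 -0.86347097 -0.00383512]
 [-0.62416803  0.36766051 -0.68937654]
 [ 0.59666665 -0.34531671 -0.72439304]] [0.23752313 0.35807053 0.62882105]
top 352.95212903019353 257.75748622634194 194.15436865225863 [[-3.37765386e-04 -9.99997570e-01  2.17863251e-03]
 [-9.99293523e-01  2.55650514e-04 -3.75817718e-02]
 [ 3.75811235e-02 -2.18978717e-03 -9.99291181e-01]] [7.91385887e-04 4.98424033e-01 9.19909512e-01]
```

View pics/scene0.png

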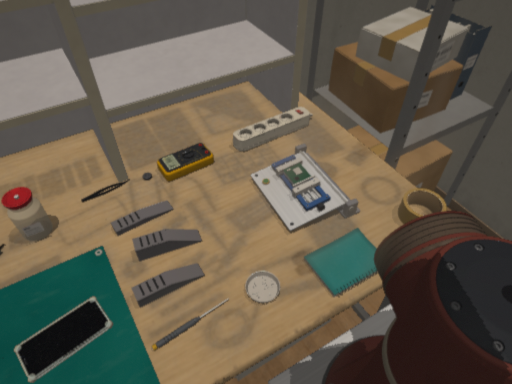

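View pics/top0.png

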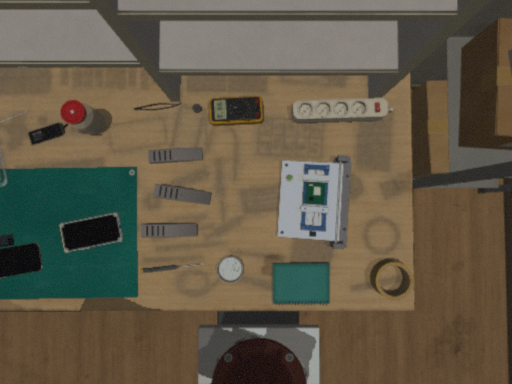

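The top view shows three wedges, tips to the right, at about (176,155), (183,194) and (170,230). The plate's free edge is at u≈281, v 161–240, with the hinge to its right. Next I zoom in to find the wedge heights.

```bash
python3 - <<'E'
import cv2,numpy as np
a=cv2.imread('pics/scene0.png')[190:310,100:220];b=cv2.imread('pics/top0.png')[140:250,135:220]
a=cv2.resize(a,None,fx=5,fy=5,interpolation=cv2.INTER_CUBIC)[:600];a=cv2.resize(a,(440,440));b=cv2.resize(b,(340,440),interpolation=cv2.INTER_CUBIC)
cv2.imwrite('pics/z.png',np.hstack([a,b]))
E
```

```text
(no output)
```

View pics/z.png

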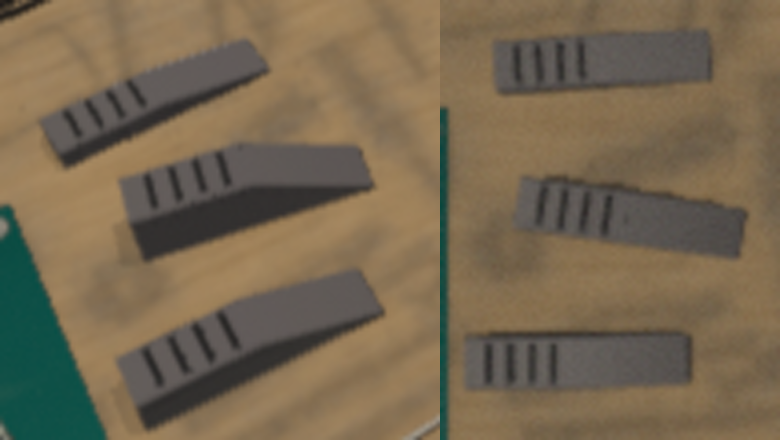

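The side-face heights in the scene view run about 16:29:38, which matches 18:30:42. So the 30 mm wedge is the one nearest the robot, at top-view (170,230). Now I measure it and the plate edge.

```bash
cat >h.py <<'E'
import cv2,numpy as np
from plant import ctrl
def cast(d,u,v,z):
    R=np.array(d['R']);t=np.array(d['t']);C=-R.T@t
    r=R.T@np.array([(u-d['cx'])/d['fx'],(v-d['cy'])/d['fy'],1]);return (C+r*(z-C[2])/r[2]).round(4)
E
python3 - <<'E'
from h import *
d=ctrl.get_image('top');im=d['img'];hsv=cv2.cvtColor(im,cv2.COLOR_BGR2HSV)
def big(m,roi):
    k=np.zeros_like(m);x0,y0,x1,y1=roi;k[y0:y1,x0:x1]=m[y0:y1,x0:x1]
    c=max(cv2.findContours(k,cv2.RETR_EXTERNAL,cv2.CHAIN_APPROX_NONE)[0],key=cv2.contourArea);return c
c=big(((hsv[...,1]<60)&(hsv[...,2]>45)).astype(np.uint8)*255,(139,216,210,246))
r=cv2.minAreaRect(c);print('wedge',r,cv2.boxPoints(r))
p=c[:,0].astype(float)
for n,q in(('rear',p[p[:,0]<=p[:,0].min()+1].mean(0)-[.5,0]),):print(n,q,cast(d,*q,.03))
q=p[p[:,0]>=p[:,0].max()-1].mean(0)+[.5,0];print('tip',q,cast(d,*q,.004))
for u in (150,160,180,190):
    vs=p[abs(p[:,0]-u)<1,1];z=.03 if u<169 else .03-.026*(u-169)/28
    print(u,cast(d,u,vs.min()-.5,z),cast(d,u,vs.max()+.5,z))
c=big(((hsv[...,1]<45)&(hsv[...,2]>120)).astype(np.uint8)*255,(265,150,352,250))
p=c[:,0].astype(float);print('plate bbox',cv2.boundingRect(c))
e=[]
for v in range(165,237):
    us=p[p[:,1]==v,0]
    if len(us):e.append((us.min()-.5,v))
e=np.array(e);f=np.polyfit(e[:,1],e[:,0],1);print(f,np.abs(np.polyval(f,e[:,1])-e[:,0]).max())
left=p[p[:,0]<300];vt,vb=left[:,1].min()-.5,left[:,1].max()+.5
A=cast(d,np.polyval(f,vt),vt,.018);B=cast(d,np.polyval(f,vb),vb,.018)
print('edge',A,B,(A+B)/2,np.linalg.norm(A-B),'angle of edge',np.arctan2(*(A-B)[1::-1]))
E
```

```text
wedge ((169.0, 230.0), (14.0, 56.0), 90.0) [[141. 223.]
 [197. 223.]
 [197. 237.]
 [141. 237.]]
rear [140.64285714 230.42857143] [0.4047 0.3008 0.03  ]
tip [196.58333333 229.5       ] [0.4054 0.162  0.004 ]
150 [0.4224 0.2771 0.03  ] [0.3892 0.2767 0.03  ]
160 [0.4224 0.2514 0.03  ] [0.3892 0.2511 0.03  ]
180 [0.4245 0.2024 0.0198] [0.3883 0.2021 0.0198]
190 [0.4241 0.1782 0.0105] [0.3901 0.178  0.0105]
plate bbox (277, 160, 67, 81)
[-6.23834330e-02  2.91535656e+02] 0.6868340943682938
edge [ 0.5889 -0.0618  0.018 ] [ 0.3829 -0.0484  0.018 ] [ 0.4859 -0.0551  0.018 ] 0.20643536518726627 angle of edge -0.06495702899663311
```

Wedge measures 139 mm, middle at (0.406, 0.232), heading −y. The edge middle is (0.486, −0.055), with the inward direction turned −0.065 rad from −y. Both fit the given sizes. Moving over the grasp point (0.406, 0.282).

```bash
python3 -m creep '[{"linear":[-2.1,-1,0.5],"turn":0.06,"hand":0},{"linear":[-2.1,-1,0.5],"turn":0,"hand":0},{"linear":[-2.1,-1,0.5],"turn":0,"hand":0},{"linear":[-2.1,-1,0.5],"turn":0,"hand":0},{"linear":[-2.1,-1,0.5],"turn":0,"hand":0},{"linear":[-2.1,-1,0.5],"turn":0,"hand":0},{"linear":[-2.1,-1,0.5],"turn":0,"hand":0},{"linear":[-2.1,-1,0.5],"turn":0,"hand":0}]' 40
python3 -m creep '[{"linear":[-2.1,-1,0.5],"turn":0,"hand":0.3},{"linear":[-2.1,-1,0.5],"turn":0,"hand":0.3},{"linear":[-2.1,-1,0.5],"turn":0,"hand":0.3},{"linear":[-2.1,-1,0.5],"turn":0,"hand":0.3},{"linear":[-2.1,-1,0.5],"turn":0,"hand":0.3},{"linear":[-2.1,-1,0.5],"turn":0,"hand":0.3},{"linear":[-2.1,-1,0.5],"turn":0,"hand":0.3},{"linear":[-1,-1,0.5],"turn":0,"hand":0.3}]'
python3 -m creep '[{"linear":[0,0,0],"turn":0.12,"hand":0.3},{"linear":[0,0,0],"turn":0.12,"hand":0.3},{"linear":[0,0,0],"turn":0.12,"hand":0.3},{"linear":[0,0,0],"turn":0.12,"hand":0.3},{"linear":[0,0,0],"turn":0.12,"hand":0.3},{"linear":[0,0,0],"turn":0.12,"hand":0.3},{"linear":[0,0,0],"turn":0.12,"hand":0.3},{"linear":[0,0,0],"turn":0.12,"hand":0.3}]'
python3 -m creep '[{"linear":[0,0,0],"turn":0.12,"hand":0.3},{"linear":[0,0,0],"turn":0.12,"hand":0.3},{"linear":[0,0,0],"turn":0.08,"hand":0.3},{"linear":[0,0,0],"turn":0,"hand":0.3},{"linear":[0,0,0],"turn":0,"hand":0.3},{"linear":[0,0,0],"turn":0,"hand":0.3},{"linear":[0,0,0],"turn":0,"hand":0.3},{"linear":[0,0,0],"turn":0,"hand":0.3}]'
cat >>h.py <<'E'
from scipy.spatial.transform import Rotation as Ro
def to(x,y,z,head):  # head: angle of tool y from world x
    s=ctrl.sense();M=Ro.from_quat(s['eef_rot']).as_matrix()
    print('t',s['time'],'pos',s['tool_pos'].round(4),'yang',np.arctan2(M[1,1],M[0,1]).round(4),'w',s['gripper_width'],'F',s['ft_force'].round(1))
    print('go cm',(M.T@(np.array([x,y,z])-s['tool_pos'])*100).round(2),'turn',round(np.arctan2(M[1,1],M[0,1])-head,4))
E
python3 - <<'E'
from h import *
to(.406,.282,.12,0)
d=ctrl.get_image('wrist');cv2.imwrite('pics/w1.png',d['img']);print(d['fx'],d['cx'],d['cy'],d['T_tool_cam'])
E
```

```text
time: 0.82
tool_pos: [0.2596, 0.3864, 0.1909]
eef_rot: [0.145, 0.989, -0.0, -0.0]
ft_force: [0.6, 0.1, 0.9]
gripper_width: 0.0854
grip_force: 0.0
time: 1.48
tool_pos: [0.3884, 0.2646, 0.151]
eef_rot: [0.145, 0.989, 0.0, 0.0]
ft_force: [0.1, -0.0, -0.3]
gripper_width: 0.0595
grip_force: 0.0
time: 2.15
tool_pos: [0.3863, 0.2656, 0.1511]
eef_rot: [0.588, 0.809, -0.0, -0.0]
ft_force: [-0.2, 0.9, -0.2]
gripper_width: 0.0595
grip_force: 0.0
time: 2.82
tool_pos: [0.3865, 0.2657, 0.1513]
eef_rot: [0.707, 0.708, -0.0, 0.0]
ft_force: [0.0, 0.3, 0.7]
gripper_width: 0.0596
grip_force: 0.0
t 2.8167 pos [0.3865 0.2657 0.1513] yang 0.0013 w 0.05956634700815429 F [0.  0.3 0.7]
go cm [1.63 1.96 3.13] turn 0.0013
314.7309016200774 257.8000010235567 192.23371978597962 [[-5.04677379e-04 -9.64176429e-01 -2.65261303e-01  6.59426862e-02]
 [ 9.99999579e-01 -6.89754028e-04  6.04563900e-04 -5.23873335e-04]
 [-7.65871315e-04 -2.65260887e-01  9.64176372e-01 -1.43500456e-01]
 [ 0.00000000e+00  0.00000000e+00  0.00000000e+00  1.00000000e+00]]
```

View pics/w1.png

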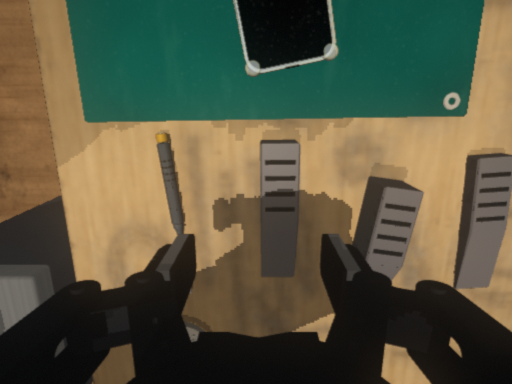

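In the wrist view the wedge spans columns 261–299, with its rear at row 141 and its tip at about row 276. It is nearly straight, and the 42 mm wedge is on the right at (395,225). I check the position from this view.

```bash
cat >>h.py <<'E'
def wcast(d,s,u,v,z):
    M=Ro.from_quat(s['eef_rot']).as_matrix();T=np.array(d['T_tool_cam'])
    C=M@T[:3,3]+s['tool_pos'];r=M@T[:3,:3]@np.array([(u-d['cx'])/d['fx'],(v-d['cy'])/d['fy'],1]);return (C+r*(z-C[2])/r[2]).round(4)
E
python3 - <<'E'
from h import *
s=ctrl.sense();d=ctrl.get_image('wrist')
for a in((260.5,141,.03),(299.5,141,.03),(261,208,.03),(299,208,.03),(261.5,276.5,.004),(295,276.5,.004)):print(a,wcast(d,s,*a))
E
```

```text
(260.5, 141, 0.03) [0.3883 0.3031 0.03  ]
(299.5, 141, 0.03) [0.4209 0.3032 0.03  ]
(261, 208, 0.03) [0.389  0.2443 0.03  ]
(299, 208, 0.03) [0.4226 0.2443 0.03  ]
(261.5, 276.5, 0.004) [0.39   0.1612 0.004 ]
(295, 276.5, 0.004) [0.4247 0.1612 0.004 ]
```

```bash
python3 -m creep '[{"linear":[0.8,0.95,0],"turn":-0.01,"hand":0.3},{"linear":[0.83,0.95,0],"turn":0,"hand":0.3},{"linear":[0,0,2],"turn":0,"hand":0.3},{"linear":[0,0,2],"turn":0,"hand":0.3},{"linear":[0,0,2],"turn":0,"hand":0.3},{"linear":[0,0,2],"turn":0,"hand":0.3},{"linear":[0,0,2],"turn":0,"hand":0.3},{"linear":[0,0,0],"turn":0,"hand":0.3}]' 40
python3 -m creep '[{"linear":[0,0,1.4],"turn":0,"hand":0.3},{"linear":[0,0,1.4],"turn":0,"hand":0.3},{"linear":[0,0,1],"turn":0,"hand":0.3},{"linear":[0,0,0.6],"turn":0,"hand":0.3},{"linear":[0,0,0],"turn":0,"hand":0.3},{"linear":[0,0,0],"turn":0,"hand":0.3},{"linear":[0,0,0],"turn":0,"hand":0.3},{"linear":[0,0,0],"turn":0,"hand":0.3}]'
python3 -c "
from h import *
to(.4055,.282,.007,.012)"
```

```text
time: 3.58
tool_pos: [0.4032, 0.2809, 0.0483]
eef_rot: [0.703, 0.711, -0.002, -0.001]
ft_force: [-1.4, 0.3, -0.5]
gripper_width: 0.0597
grip_force: 0.0
time: 4.25
tool_pos: [0.4059, 0.2823, 0.008]
eef_rot: [0.704, 0.711, 0.001, 0.0]
ft_force: [-0.2, 0.3, 0.4]
gripper_width: 0.0597
grip_force: 0.0
t 4.25 pos [0.4059 0.2823 0.008 ] yang 0.0101 w 0.05971793460329268 F [-0.2  0.3  0.4]
go cm [-0.03 -0.04  0.1 ] turn -0.0019
```

```bash
python3 -m creep '[{"linear":[0,0,0],"turn":0,"hand":0.9},{"linear":[0,0,0],"turn":0,"hand":0.9},{"linear":[0,0,0],"turn":0,"hand":0.9},{"linear":[0,0,0],"turn":0,"hand":0.9},{"linear":[0,0,0],"turn":0,"hand":0.9},{"linear":[0,0,0],"turn":0,"hand":0.9},{"linear":[0,0,0],"turn":0,"hand":0.9},{"linear":[0,0,0],"turn":0,"hand":0.9}]' 60
python3 -m creep '[{"linear":[0,0,-0.5],"turn":0,"hand":0.9},{"linear":[0,0,-1],"turn":0,"hand":0.9},{"linear":[0,0,-1.5],"turn":0,"hand":0.9},{"linear":[0,0,-1.5],"turn":0,"hand":0.9},{"linear":[0,0,-1.5],"turn":0,"hand":0.9},{"linear":[0,0,-1],"turn":0,"hand":0.9},{"linear":[0,0,0],"turn":0,"hand":0.9},{"linear":[0,0,0],"turn":0,"hand":0.9}]'
python3 - <<'E'
from h import *
to(.4953,.0896,.078,-.065)
cv2.imwrite('pics/w2.png',ctrl.get_image('wrist')['img'])
E
```

```text
time: 4.92
tool_pos: [0.4058, 0.2823, 0.0079]
eef_rot: [0.704, 0.711, 0.0, 0.0]
ft_force: [0.1, -0.0, 6.1]
gripper_width: 0.0326
grip_force: 60.1
time: 5.58
tool_pos: [0.4059, 0.2823, 0.0781]
eef_rot: [0.704, 0.711, 0.001, 0.0]
ft_force: [-0.3, -0.3, -1.3]
gripper_width: 0.033
grip_force: 59.6
t 5.5833 pos [0.4059 0.2823 0.0781] yang 0.01 w 0.03304495337176251 F [-0.3 -0.3 -1.3]
go cm [-1.936e+01  8.750e+00  1.000e-02] turn 0.075
```

View pics/w2.png

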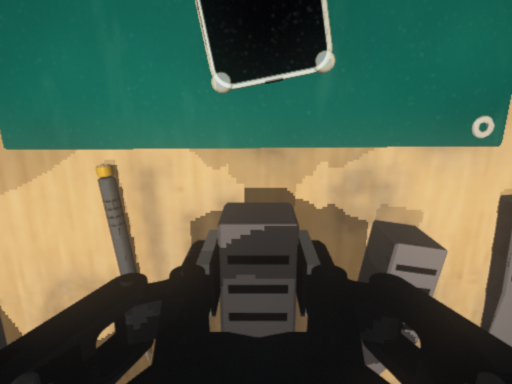

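The wedge is held squarely between the fingers, with its rear face at rows 203–245. Carrying it over to the start line.

```bash
python3 -m creep '[{"linear":[-2.4,1.1,0],"turn":0,"hand":0.9},{"linear":[-2.4,1.1,0],"turn":0,"hand":0.9},{"linear":[-2.4,1.1,0],"turn":0,"hand":0.9},{"linear":[-2.4,1.1,0],"turn":0,"hand":0.9},{"linear":[-2.4,1.1,0],"turn":0,"hand":0.9},{"linear":[-2.4,1.1,0],"turn":0,"hand":0.9},{"linear":[-2.4,1.1,0],"turn":0,"hand":0.9},{"linear":[-2.4,1.1,0],"turn":0.075,"hand":0.9}]'
python3 -m creep '[{"linear":[0,0,0],"turn":0,"hand":0.9},{"linear":[0,0,0],"turn":0,"hand":0.9},{"linear":[0,0,1.5],"turn":0,"hand":0.9},{"linear":[0,0,1.5],"turn":0,"hand":0.9},{"linear":[0,0,1.5],"turn":0,"hand":0.9},{"linear":[0,0,1],"turn":0,"hand":0.9},{"linear":[0,0,0.7],"turn":0,"hand":0.9},{"linear":[0,0,0],"turn":0,"hand":0.9}]'
python3 - <<'E'
from h import *
to(.4953,.0896,.0085,-.065)
im=ctrl.get_image('top')['img'][140:260,190:360];jm=ctrl.get_image('scene')['img'][130:290,170:400]
cv2.imwrite('pics/t2.png',np.hstack([cv2.resize(im,(400,283),interpolation=2),cv2.resize(jm,(400,283),interpolation=2)]))
E
```

```text
time: 6.3
tool_pos: [0.495, 0.0897, 0.0764]
eef_rot: [0.729, 0.684, -0.001, -0.001]
ft_force: [0.4, 1.0, -1.3]
gripper_width: 0.0326
grip_force: 59.7
time: 6.97
tool_pos: [0.4939, 0.0915, 0.0139]
eef_rot: [0.729, 0.684, -0.001, -0.001]
ft_force: [-0.8, -0.1, -0.9]
gripper_width: 0.0326
grip_force: 59.8
t 6.9667 pos [0.4939 0.0915 0.0139] yang -0.0638 w 0.032638732744866096 F [-0.8 -0.1 -0.9]
go cm [-0.18  0.16  0.54] turn 0.0012
```

View pics/t2.png

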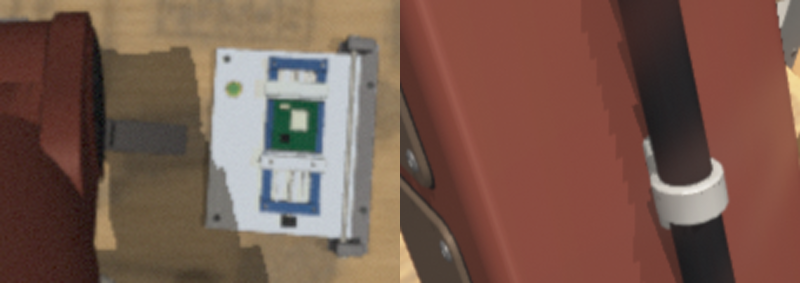

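The wedge is in line with the edge middle: wedge axis at row 137, edge middle at about 139 in the crop. Its tip is about 27 mm short of the edge. Now I lower it and push.

```bash
python3 -m creep '[{"linear":[0,0.1,0.3],"turn":0,"hand":0.9},{"linear":[0,0,0.25],"turn":0,"hand":0.9},{"linear":[0,0,0],"turn":0,"hand":0.9},{"linear":[-0.5,0,0],"turn":0,"hand":0.9},{"linear":[-0.7,0,0],"turn":0,"hand":0.9},{"linear":[-0.7,0,0],"turn":0,"hand":0.9},{"linear":[-0.7,0,0],"turn":0,"hand":0.9},{"linear":[0,0,0],"turn":0,"hand":0.9}]'
python3 -c "
from h import *
to(.4873,-.0331,.008,-.065)"
```

```text
time: 7.73
tool_pos: [0.4946, 0.0634, 0.0099]
eef_rot: [0.73, 0.683, -0.0, 0.0]
ft_force: [0.9, -0.5, -1.0]
gripper_width: 0.0328
grip_force: 59.8
t 7.7333 pos [0.4946 0.0634 0.0099] yang -0.0665 w 0.03275449305051087 F [ 0.9 -0.5 -1. ]
go cm [-9.68 -0.09  0.19] turn -0.0015
```

```bash
python3 -m creep '[{"linear":[0,0,0.15],"turn":0,"hand":0.9},{"linear":[-0.7,0,0],"turn":0,"hand":0.9},{"linear":[-0.7,0,0],"turn":0,"hand":0.9},{"linear":[-0.7,0,0],"turn":0,"hand":0.9},{"linear":[-0.7,0,0],"turn":0,"hand":0.9},{"linear":[-0.7,0,0],"turn":0,"hand":0.9},{"linear":[-0.7,0,0],"turn":0,"hand":0.9},{"linear":[0,0,0],"turn":0,"hand":0.9}]'
python3 -c "
from h import *
to(.4873,-.0331,.008,-.065)"
```

```text
time: 8.4
tool_pos: [0.4917, 0.0215, 0.0083]
eef_rot: [0.73, 0.683, -0.0, 0.0]
ft_force: [0.4, -0.6, -2.3]
gripper_width: 0.0329
grip_force: 59.7
t 8.4 pos [0.4917 0.0215 0.0083] yang -0.0662 w 0.03285156971010006 F [ 0.4 -0.6 -2.3]
go cm [-5.48 -0.08  0.03] turn -0.0012
```

```bash
python3 -m creep '[{"linear":[-0.8,0,0],"turn":0,"hand":0.9},{"linear":[-0.8,0,0],"turn":0,"hand":0.9},{"linear":[-0.8,0,0],"turn":0,"hand":0.9},{"linear":[-0.8,0,0],"turn":0,"hand":0.9},{"linear":[-0.8,0,0],"turn":0,"hand":0.9},{"linear":[-0.8,0,0],"turn":0,"hand":0.9},{"linear":[-0.7,0,0],"turn":0,"hand":0.9},{"linear":[0,0,0],"turn":0,"hand":0.9}]'
python3 - <<'E'
from h import *
to(.4873,-.0331,.008,-.065)
im=ctrl.get_image('top')['img'][140:260,190:360];jm=ctrl.get_image('wrist')['img']
cv2.imwrite('pics/t3.png',np.hstack([cv2.resize(im,(400,283),interpolation=2),cv2.resize(jm,(377,283))]))
E
```

```text
time: 9.07
tool_pos: [0.4882, -0.0336, 0.0083]
eef_rot: [0.73, 0.683, -0.0, 0.0]
ft_force: [0.0, -1.2, -2.8]
gripper_width: 0.033
grip_force: 59.8
t 9.0667 pos [ 0.4882 -0.0336  0.0083] yang -0.0665 w 0.03297883030701125 F [ 0.  -1.2 -2.8]
go cm [ 0.04 -0.1   0.03] turn -0.0015
```

View pics/t3.png

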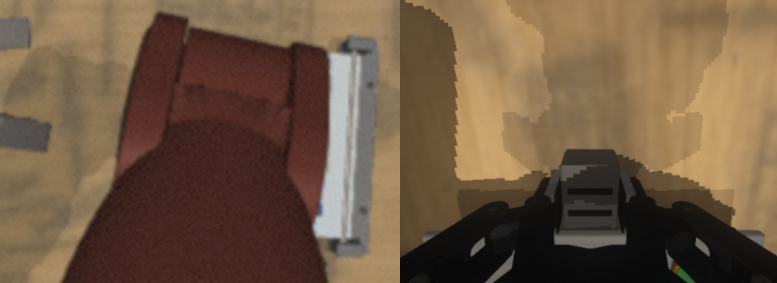

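The edge is over the flat top: in the wrist view the plate's white rim crosses the wedge behind the strips. Lowering by a hair, then releasing and backing off.

```bash
python3 -m creep '[{"linear":[0,0,0.1],"turn":0,"hand":0.9},{"linear":[0,0,0],"turn":0,"hand":0.9},{"linear":[0,0,0],"turn":0,"hand":0.3},{"linear":[0,0,0],"turn":0,"hand":0.3},{"linear":[0,0,0],"turn":0,"hand":0.3},{"linear":[0,0,0],"turn":0,"hand":0.3},{"linear":[0,0,0],"turn":0,"hand":0.3},{"linear":[0,0,0],"turn":0,"hand":0.3}]'
python3 -m creep '[{"linear":[0.8,0,-0.2],"turn":0,"hand":0.3},{"linear":[1,0,0],"turn":0,"hand":0.3},{"linear":[1.5,0,0],"turn":0,"hand":0.3},{"linear":[1.5,0,0],"turn":0,"hand":0.3},{"linear":[1.5,0,-1],"turn":0,"hand":0.3},{"linear":[0,0,-2.5],"turn":0,"hand":0.3},{"linear":[0,0,-2.5],"turn":0,"hand":0.3},{"linear":[0,0,-2.5],"turn":0,"hand":0.3}]'
python3 -m creep '[{"linear":[2,0,-2.5],"turn":0,"hand":0.3},{"linear":[4,0,0],"turn":0,"hand":0.3},{"linear":[4,0,0],"turn":0,"hand":0.3},{"linear":[4,0,0],"turn":0,"hand":0.3},{"linear":[4,0,0],"turn":0,"hand":0.3},{"linear":[4,0,0],"turn":0,"hand":0.3},{"linear":[3,0,0],"turn":0,"hand":0.3},{"linear":[0,0,0],"turn":0,"hand":0.3}]'
python3 - <<'E'
from h import *
to(.48,.2,.1,-.065)
im=ctrl.get_image('top')['img'][140:260,190:360];jm=ctrl.get_image('scene')['img'][130:250,220:390]
cv2.imwrite('pics/t4.png',np.hstack([cv2.resize(im,(400,283),interpolation=2),cv2.resize(jm,(400,283),interpolation=2)]))
E
```

```text
time: 9.83
tool_pos: [0.4883, -0.0318, 0.0073]
eef_rot: [0.73, 0.684, 0.0, -0.0]
ft_force: [-0.6, 0.5, -1.1]
gripper_width: 0.0601
grip_force: 0.0
time: 10.5
tool_pos: [0.4919, 0.0324, 0.0952]
eef_rot: [0.729, 0.684, -0.0, -0.0]
ft_force: [0.2, -0.5, -0.2]
gripper_width: 0.0602
grip_force: 0.0
time: 11.17
tool_pos: [0.5081, 0.2867, 0.1193]
eef_rot: [0.728, 0.686, 0.001, -0.001]
ft_force: [-1.3, 0.0, -0.7]
gripper_width: 0.06
grip_force: 0.0
t 11.1667 pos [0.5081 0.2867 0.1193] yang -0.06 w 0.05995375793181479 F [-1.3  0.  -0.7]
go cm [-8.83 -2.28  1.91] turn 0.005
```

View pics/t4.png

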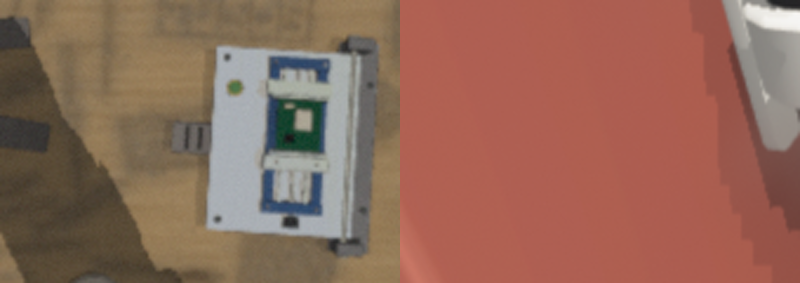

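The wedge stands out about 41 mm at row 138, with the edge middle at row 139. So it is about 29 mm past its middle, and the edge rests on the flat top. The arm is clear.

```bash
python3 -c "
from plant import ctrl
print(ctrl.job_done())"
```

```text
the job is handed in; nothing more can be done
None
```

The 30 mm wedge is under the middle of the free edge, about 29 mm past its own middle, so the edge rests on its flat top; the gripper is clear and the job was handed in at about 11 s, with the plate's level judged from the wedge's position and the top view, not from a tilt reading.

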